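Draw up two wheel spokes by counted quarter turns

TASK

Take the spoke key out of its stand and work round the wheel clockwise (seen from above) from the valve stem: give the first nipple one quarter turn clockwise, then the second nipple two quarter turns clockwise, counted as turn of the nipple itself. Use only the key on the nipples, fit it over each square head by feel without pressing hard, and leave the other four nipples as they are. Then put the key back upright in its stand, bottomed in the well, and let go.

Things in the scene. Friction and masses are not known exactly. Their poses are not given: they have to be found in the camera images.
- wheel: small barrow wheel, 250 mm across its black tyre, 70 mm high at the hub and 82 mm at the valve tip, lying flat, fixed. Origin on the bench under the hub, z up, x axis points at the valve stem (rubber with brass tip, leaning inwards). Six nipples stand upright on the rim ring, 80 mm from the axis; clockwise from above, numbers 1 to 6 lie 30, 90, 150, 210, 270, 330 degrees from the valve.
- key: spoke key, 87 mm tall, about 140 g, upright in its stand. Origin at the centre of its lower end, z up. Lower 26 mm: square barrel 24.5 mm wide, its square socket 16.5 mm wide, 20 mm deep, open below. Then a shaft 14 mm across, on top a square wooden grip 20 x 20 mm, 55 to 87 mm up. Grip and socket faces are square with its x and y axes; it fits a nipple in any of four positions.
- key_grip (a point): centre of the key's wooden grip, 71 mm above the key's lower end
- key_stand: wooden block 70 x 70 x 25 mm, fixed, with a round well in the middle, 42 mm across and 12 mm deep (floor 13 mm above the bench), where the key stands. Origin on the bench under the well's centre, z up.
- spoke1 (a point): on nipple 1's axis, top of its washer (25 mm across), 46.5 mm above the bench: a key fully down rests here. Square brass head, 14 mm across flats, 16.5 mm tall; a spring below lets all give 3.5 mm at 4 N/mm. Its flats start up to 29 degrees either way off square with the line to the hub (not measured); until the squares match the key stays up on the head, 12 to 16 mm too high.
- nipple1 (a joint): turn of nipple 1, rad: 0 at the start, grows clockwise as seen from above. Stiff (about 0.12 N m), stays where left. The key has up to 10 degrees of play either way before it bites.
- spoke2 (a point): on nipple 2's axis, top of its washer (25 mm across), 46.5 mm above the bench: a key fully down rests here. Square brass head, 14 mm across flats, 16.5 mm tall; a spring below lets all give 3.5 mm at 4 N/mm. Its flats start up to 29 degrees either way off square with the line to the hub (not measured); until the squares match the key stays up on the head, 12 to 16 mm too high.
- nipple2 (a joint): turn of nipple 2, rad: 0 at the start, grows clockwise as seen from above. Stiff (about 0.12 N m), stays where left. The key has up to 10 degrees of play either way before it bites.
- spoke3 (a point): on nipple 3's axis, top of its washer (25 mm across), 46.5 mm above the bench: a key fully down rests here. Square brass head, 14 mm across flats, 16.5 mm tall; a spring below lets all give 3.5 mm at 4 N/mm. Its flats start up to 29 degrees either way off square with the line to the hub (not measured); until the squares match the key stays up on the head, 12 to 16 mm too high.
- nipple3 (a joint): turn of nipple 3, rad: 0 at the start, grows clockwise as seen from above. Stiff (about 0.12 N m), stays where left. The key has up to 10 degrees of play either way before it bites.
- spoke4 (a point): on nipple 4's axis, top of its washer (25 mm across), 46.5 mm above the bench: a key fully down rests here. Square brass head, 14 mm across flats, 16.5 mm tall; a spring below lets all give 3.5 mm at 4 N/mm. Its flats start up to 29 degrees either way off square with the line to the hub (not measured); until the squares match the key stays up on the head, 12 to 16 mm too high.
- nipple4 (a joint): turn of nipple 4, rad: 0 at the start, grows clockwise as seen from above. Stiff (about 0.12 N m), stays where left. The key has up to 10 degrees of play either way before it bites.
- spoke5 (a point): on nipple 5's axis, top of its washer (25 mm across), 46.5 mm above the bench: a key fully down rests here. Square brass head, 14 mm across flats, 16.5 mm tall; a spring below lets all give 3.5 mm at 4 N/mm. Its flats start up to 29 degrees either way off square with the line to the hub (not measured); until the squares match the key stays up on the head, 12 to 16 mm too high.
- nipple5 (a joint): turn of nipple 5, rad: 0 at the start, grows clockwise as seen from above. Stiff (about 0.12 N m), stays where left. The key has up to 10 degrees of play either way before it bites.
- spoke6 (a point): on nipple 6's axis, top of its washer (25 mm across), 46.5 mm above the bench: a key fully down rests here. Square brass head, 14 mm across flats, 16.5 mm tall; a spring below lets all give 3.5 mm at 4 N/mm. Its flats start up to 29 degrees either way off square with the line to the hub (not measured); until the squares match the key stays up on the head, 12 to 16 mm too high.
- nipple6 (a joint): turn of nipple 6, rad: 0 at the start, grows clockwise as seen from above. Stiff (about 0.12 N m), stays where left. The key has up to 10 degrees of play either way before it bites.
There are look-alikes about, which are no part of the job. What is shaped like the key but blue, red or turquoise is not meant.

How it is judged (in metres and radians):
On the way, in this order (a step that is already met when the one before it is completed fails the run):
1. the first nipple has had its quarter turn, the second is still as it was (value of joint nipple1 between 1.3108 and 1.8308 rad and value of joint nipple2 below 0.35 rad), for 0.2 s.
2. the second nipple has had its two quarter turns (value of joint nipple1 between 1.3108 and 1.8308 rad and value of joint nipple2 between 2.8416 and 3.4416 rad), for 0.2 s.
At the end, for the whole second after the job is handed in: Nipple 1 stands 90 (+-15) degrees and nipple 2 180 (+-17) degrees clockwise of the start, nipples 3 to 6 within 8 degrees of theirs; the key stands at rest, released, upright (within 7 degrees) in the well of its stand, its lower end within 4 mm of the well's floor and 8 mm of its centre (all of step 2 and value of joint nipple3 between -0.15 and 0.15 rad and value of joint nipple4 between -0.15 and 0.15 rad and value of joint nipple5 between -0.15 and 0.15 rad and value of joint nipple6 between -0.15 and 0.15 rad and horizontal distance between key and key_stand below 0.008 m and height (world z) of key below 0.017 m and angle between key's own z axis and vertical below 0.12 rad and linear speed of key below 0.02 m/s and contact force between the fingers and key below 0.1 N); the robot touches nothing.
It fails at once if a nipple is overturned: nipple 1 more than 15 degrees past its quarter turn, or nipple 2 more than 17 degrees past its two quarter turns (value of joint nipple1 above 1.8308 rad or value of joint nipple2 above 3.4416 rad).
It fails at once if the second nipple is turned (over 20 degrees) before the first has its quarter turn (value of joint nipple1 below 1.3108 rad and value of joint nipple2 above 0.35 rad).
It fails at once if one of the other four nipples is turned by more than 8 degrees (not (value of joint nipple3 between -0.15 and 0.15 rad and value of joint nipple4 between -0.15 and 0.15 rad and value of joint nipple5 between -0.15 and 0.15 rad and value of joint nipple6 between -0.15 and 0.15 rad)).
It fails at once if the key is pressed or wrenched against the wheel with more than 45 N (contact force between key and wheel above 45 N).
It fails at once if the gripper itself bears on the wheel or its nipples (contact force between the fingers and wheel above 2 N).
It also fails if it takes over 72 s, if anything falls off the work surface, if the arm or the gripper's body presses on something with over 40 N, if the wrist force passes 120 N, or if a joint passes its speed limit or range.

ROBOT

A 6-joint arm with a two-finger parallel gripper is mounted at the origin on a cart in front of the work surface, level with it; the furniture and walls round the work are solid. World frame = base frame: x ahead of the robot, y to its left, z up, the work surface at z = 0. Lengths are in mm, angles in rad, forces in N, time in s.
With the tool pointing down it reaches from about 275 to 750 mm from the base axis. Payload 10.2 kg.
Tool frame: the origin (TCP) lies between the finger pads; the fingertips stand 11 mm ahead of it and the grasp point (between the pads) lies 8 mm behind it; z points along the fingers, y is the line along which they close (so a half turn about z gives the same grasp; the last joint's range is limited). The gripper opens to 85 mm and grips with 20 to 120 N. Pads are 22 mm wide; open, the fingers measure 114 mm over their backs; the gripper's body (76 mm by 85 mm) begins 54 mm behind the grasp point. The pads swing forward as they close: fully open they stand 13 mm farther back than shut.
Start: joints at [1.002, 0.313, 1.498, -0, 1.331, -0.223], TCP at [177.961, 493.924, 242.294] pointing down, gripper open.
Joint ranges: [-2.94, 2.94], [-0.97, 2.17], [0.19, 2.56], [-1.23, 4.37], [0.02, 3.11], [-2.88, 2.88]. Speed limits (rad/s): [2.39, 2.39, 3.01, 3.14, 3.14, 3.14].

INTERFACE

Orientations are given as a unit quaternion [w, x, y, z].
In Python, from rig import sense, eyes, finish_job gives the robot as it stands.
- The arm moves only by the shell command python3 -m jog 'ROWS' [FORCE]. ROWS is JSON, a list of rows, each a list of 7 numbers: the shift along the tool's x, y, z in m, then the turn, a rotation vector about the tool's x, y, z in rad, then the finger opening in m, from 0 to 0.0854. In form: [[dx, dy, dz, rx, ry, rz, gripper], ...]. A call has 1 to 5 rows; each row shifts and turns the commanded pose from where the row before left it, along the tool's axes as they then stand; what a row does not reach is not made up. A row lasts 1/10 s, in which the tool goes at most 50 mm and 8.59 degrees, less where a joint would pass 70% of its speed; a pose out of reach is approached as far as the arm can. A call is refused whole if a number of a shift passes 0.05 or a number of a turn 0.15, either way. A call with a gripper value outside its range is refused whole. The fingers move at their own pace and stop on an object; FORCE is the grip in N (left out, the last holds). Time passes only in rows, so rows that do not move let the fingers close. It gives the time, the measured TCP pose, the force, the opening and the grip force at its end, in the units of the state.
- sense(): the state, without advancing time (a new reading comes with each control period).
- eyes.capture(name): name is "scene" or "top" or "wrist"; returns the picture (480x640x3 uint8, red, green, blue); there is no depth.
- eyes.calibration(name): a dict with "fx", "fy", "cx", "cy" (pixels), "cam_to_world" (4x4, takes a point from camera to world coordinates); the wrist camera has in their place "mount" (4x4, takes a point from camera to tool coordinates, whose origin is the TCP and whose axes are the flange's). Camera axes: x right, y down, z forward; pixel columns grow to the right and rows downward; lengths in mm; the calibration is good to about 2 mm. A picture is of the moment at which its call begins: read the wrist's pose just before it. calibration takes no time and is no camera call.
- finish_job(): hands the job in; it is judged then, once.
The state is a dict: "time_s": time; "joints": joint angles; "dq": joint speeds; "tau": joint torques, N m; "eef_pos": TCP position; "ee_rot": TCP orientation; "force": force on the tool from outside, world axes, zero at the start; "wrist_torque": the same for the moment, N m; "grip_width": opening from 0.0 (shut) to 1.0 (fully open); "grip_force": force on a finger pad.
Only numpy, scipy, OpenCV 4.12 (cv2) and the standard library are available. Lean on these libraries where they do the work, as an engineer would, in place of code of your own. Each camera call takes 0.05 s, during which the arm holds its last target. There are 200 camera calls.

## Working session

There is one attempt and no reset: what is moved stays moved. The work goes in short steps, Python scripts to look and compute and a shell command to move; the robot and the scene stay as the last step left them, time stands still between calls to the robot, and variables do not carry over. Pictures are saved under pics/ and viewed, at most 10 in all, crops included, and the job is handed in when it is done.

```bash
mkdir -p pics
python3 - <<'E'
from rig import sense,eyes
import cv2,numpy as np
print(sense())
for n in("scene","top","wrist"):
    im=eyes.capture(n); cv2.imwrite(f"pics/{n}0.png",im[:,:,::-1])
    c=eyes.calibration(n); print(n,{k:np.round(v,4).tolist() for k,v in c.items()})
E
```

```text
{'time_s': 0.0, 'joints': array([ 1.00160296e+00,  3.13431129e-01,  1.49845225e+00,  2.09967880e-05,
        1.33100236e+00, -2.23390199e-01]), 'dq': array([ 8.27558887e-05,  3.73121750e-04,  9.20185292e-04, -1.63836069e-04,
       -2.04611747e-03, -8.19653977e-05]), 'tau': array([-1.60439591e-03, -4.12270617e+01, -2.59728760e+01, -2.91892275e-04,
        4.42102042e-03,  2.53130423e-05]), 'eef_pos': array([177.81426828, 493.70622663, 241.73901693]), 'ee_rot': array([-2.58971675e-04,  1.72043819e-01,  9.85089085e-01, -5.92498806e-04]), 'force': array([-0.53027903, -0.17031431, -0.23132124]), 'wrist_torque': array([-0.02352369, -0.00115313,  0.00782739]), 'grip_force': 0.0, 'grip_width': 1.0025769745334023}
scene {'fx': 476.9378, 'fy': 476.9378, 'cx': 329.7271, 'cy': 243.6962, 'cam_to_world': [[0.8287, -0.2758, 0.487, 9.5704], [-0.5596, -0.3931, 0.7296, -793.9928], [-0.0098, -0.8772, -0.4801, 571.3938], [0.0, 0.0, 0.0, 1.0]]}
top {'fx': 501.6391, 'fy': 501.6391, 'cx': 321.4479, 'cy': 236.1352, 'cam_to_world': [[-0.1002, -0.9716, 0.2143, 276.6499], [-0.995, 0.0987, -0.0177, -78.8091], [-0.0039, -0.215, -0.9766, 1163.8323], [0.0, 0.0, 0.0, 1.0]]}
wrist {'fx': 354.6024, 'fy': 354.6024, 'cx': 318.5517, 'cy': 237.2339, 'mount': [[-0.0007, -0.9479, -0.3187, 81.0813], [1.0, -0.0007, -0.0001, 0.7217], [-0.0001, -0.3187, 0.9479, -132.3716], [0.0, 0.0, 0.0, 1.0]]}
```

View pics/top0.png

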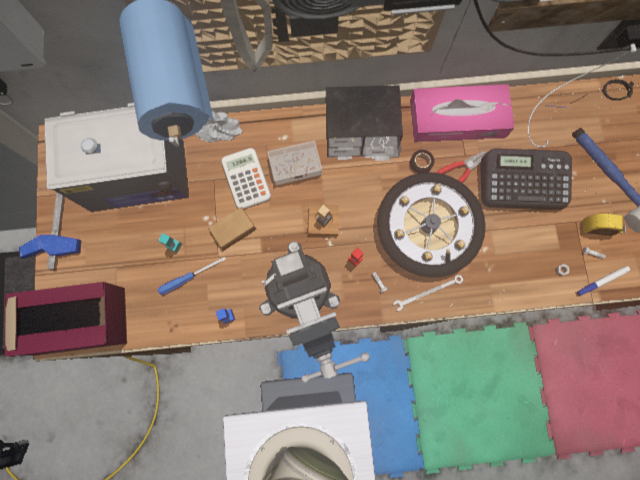

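View pics/scene0.png

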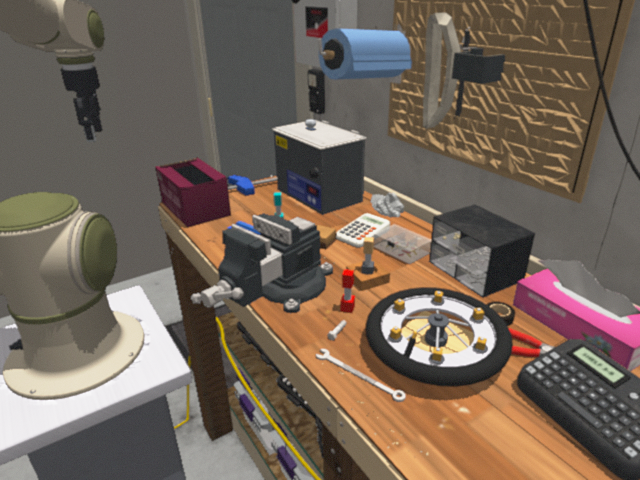

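The wheel is at top ~(430,225) with the valve at about (446,256). The key with its wooden grip stands in the stand at ~(322,217), and the vise stands nearer the robot. I'll enlarge the crop.

Run:
```python
import cv2
im=cv2.imread("pics/top0.png")[165:285,295:495]
cv2.imwrite("pics/crop1.png",cv2.resize(im,None,fx=4,fy=4,interpolation=cv2.INTER_CUBIC))
```

```text
(no output)
```

View pics/crop1.png

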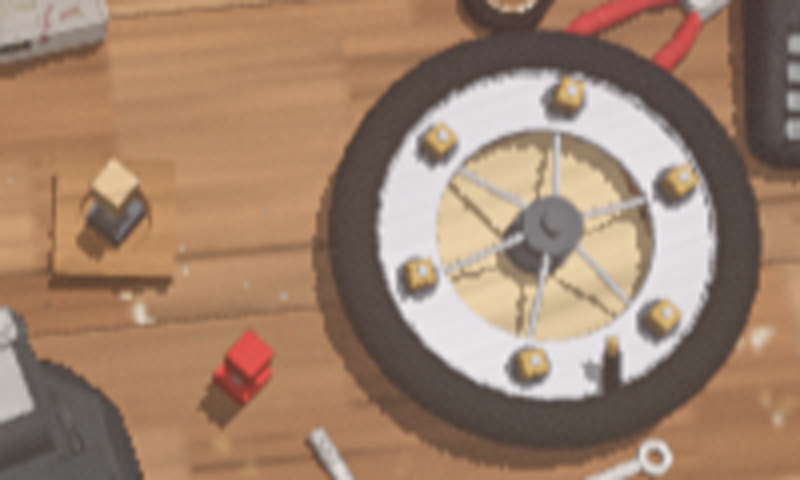

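The crop shows the valve at (612,365), nipple 1 at (531,364), nipple 2 at (420,272) and the others going clockwise. The key's grip top is at (115,185), rotated about 45°.

```bash
cat > h.py <<'E'
import numpy as np
from rig import sense,eyes
from scipy.spatial.transform import Rotation as R
def ray(name,uv,z,pose=None):
    c=eyes.calibration(name)
    if name=="wrist":
        T=np.eye(4);q=pose["ee_rot"];T[:3,:3]=R.from_quat(np.r_[q[1:],q[0]]).as_matrix();T[:3,3]=pose["eef_pos"];M=T@np.array(c["mount"])
    else: M=np.array(c["cam_to_world"])
    uv=np.atleast_2d(uv);d=np.c_[(uv[:,0]-c["cx"])/c["fx"],(uv[:,1]-c["cy"])/c["fy"],np.ones(len(uv))]@M[:3,:3].T
    return M[:3,3]+d*((z-M[2,3])/d[:,2])[:,None]
def proj(name,P,pose):
    c=eyes.calibration(name);T=np.eye(4);q=pose["ee_rot"];T[:3,:3]=R.from_quat(np.r_[q[1:],q[0]]).as_matrix();T[:3,3]=pose["eef_pos"]
    M=np.linalg.inv(T@np.array(c["mount"]) if name=="wrist" else np.array(c["cam_to_world"]))
    p=np.atleast_2d(P)@M[:3,:3].T+M[:3,3];return np.c_[p[:,0]/p[:,2]*c["fx"]+c["cx"],p[:,1]/p[:,2]*c["fy"]+c["cy"]]
E
python3 - <<'E'
from h import *
f=lambda a:np.array(a,float)/4+[295-.375,165-.375]
N=ray("top",f([(531,364),(420,272),(440,138),(570,96),(681,181),(664,317)]),56)
print(N.round(1)); C=N.mean(0);print("C",C)
a=np.degrees(np.arctan2(*(N-C)[:,1::-1].T))
a0=a+np.array([30,90,150,210,270,330]);print(np.mod(a0,360), np.linalg.norm((N-C)[:,:2],axis=1))
print("hub",ray("top",f([(555,222)]),70),"valvetip",ray("top",f([(612,343)]),80))
print("grip corners",ray("top",f([(115,158),(141,183),(115,211),(90,186)]),87).round(1))
print("stand corners",ray("top",f([(57,163),(176,163),(174,276),(53,274)]),25).round(1))
E
```

```text
[[ 451.3 -330.5   56. ]
 [ 510.  -275.8   56. ]
 [ 587.1 -297.7   56. ]
 [ 604.5 -375.7   56. ]
 [ 547.8 -431.2   56. ]
 [ 470.4 -408.9   56. ]]
C [ 528.53578333 -353.30255937   56.        ]
[193.57537521 193.43516151 193.48300026 193.56295925 193.91510566
 193.69766273] [80.47736748 79.69302325 80.73405933 79.22109047 80.20491115 80.41651995]
hub [[ 527.96867607 -352.53219015   70.        ]] valvetip [[ 454.66952455 -371.00871865   80.        ]]
grip corners [[ 585.3 -110.    87. ]
 [ 569.5 -122.9   87. ]
 [ 554.9 -106.9   87. ]
 [ 570.6  -94.5   87. ]]
stand corners [[ 603.5  -77.5   25. ]
 [ 596.4 -147.2   25. ]
 [ 528.6 -138.7   25. ]
 [ 536.9  -68.8   25. ]]
```

```bash
J="python3 -m jog"
$J '[[-0.038,-0.029,-0.004,0,0,0,0.06],[-0.038,-0.029,-0.004,0,0,0,0.06],[-0.038,-0.029,-0.004,0,0,0,0.06],[-0.038,-0.029,-0.004,0,0,0,0.06],[-0.038,-0.029,-0.004,0,0,0,0.06]]' >/dev/null
$J '[[-0.038,-0.029,0,0,0,0,0.06],[-0.038,-0.029,0,0,0,0,0.06],[-0.038,-0.029,0,0,0,0,0.06],[-0.038,-0.029,0,0,0,0,0.06],[-0.038,-0.029,0,0,0,0,0.06]]' 
$J '[[-0.038,-0.029,0.004,0,0,0,0.06],[-0.038,-0.029,0.004,0,0,0,0.06],[-0.038,-0.029,0.004,0,0,0,0.06],[-0.038,-0.029,0.004,0,0,0,0.06],[-0.038,-0.029,0.004,0,0,0,0.06]]' 
$J '[[0,0,0.01,0,0,0.136,0.06],[0,0,0.01,0,0,0.136,0.06],[0,0,0.01,0,0,0.136,0.06],[0,0,0.01,0,0,0.136,0.06],[0,0,0,0,0,0,0.06]]'
python3 - <<'E'
from h import *;import cv2
s=sense();im=eyes.capture("wrist");cv2.imwrite("pics/w1.png",im[:,:,::-1]);np.save("w1.npy",s,allow_pickle=True)
print(s["joints"],s["eef_pos"],s["ee_rot"],s["force"])
E
```

```text
time_s: 1.15
eef_pos: [437.8, 90.4, 262.3]
ee_rot: [0.0, 0.172, 0.985, 0.0]
force: [0.7, 1.3, 0.1]
grip_width: 0.704
grip_force: 0.0
time_s: 1.65
eef_pos: [567.5, -110.4, 241.8]
ee_rot: [-0.0, 0.172, 0.985, 0.0]
force: [-0.1, 0.8, 0.3]
grip_width: 0.699
grip_force: 0.0
time_s: 2.15
eef_pos: [566.2, -108.3, 200.8]
ee_rot: [-0.002, 0.431, 0.902, -0.0]
force: [-0.4, 0.3, 0.0]
grip_width: 0.706
grip_force: 0.0
[-3.92157249e-01  4.60234978e-01  1.39625176e+00 -9.53271121e-06
  1.28820050e+00 -1.07192981e+00] [ 566.17021143 -108.3044929   200.79016089] [-1.54484526e-03  4.30918132e-01  9.02389699e-01 -8.70847086e-05] [-0.35384754  0.33487797  0.03637273]
```

View pics/w1.png

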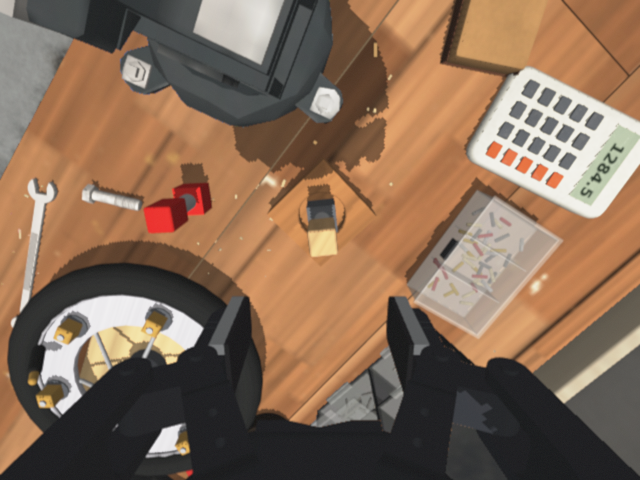

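The key's grip top is around (323,244), almost square with the image, and the fingers straddle its column. I'll zoom in for the corners.

Run:
```python
import cv2
im=cv2.imread("pics/w1.png")[170:270,260:385]
cv2.imwrite("pics/crop2.png",cv2.resize(im,None,fx=6,fy=6,interpolation=cv2.INTER_CUBIC))
```

```text
(no output)
```

View pics/crop2.png

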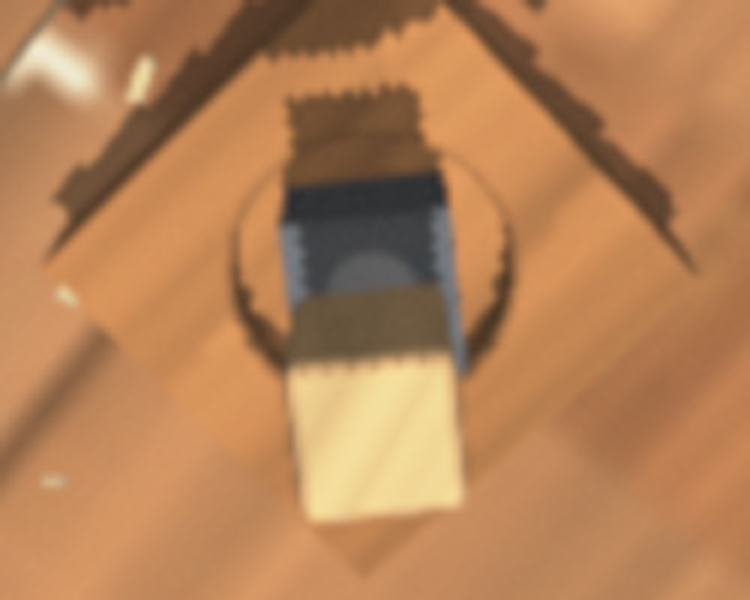

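The grip top corners in the crop are (289,368), (450,354), (464,505) and (309,522). The well runs from 233 to 516 across.

Run:
```python
from h import *
s=np.load("w1.npy",allow_pickle=True).item()
f=lambda a:np.array(a,float)/6+[260-.4,170-.4]
g=ray("wrist",f([(289,368),(450,354),(464,505),(309,522)]),100,s);print(g.round(1),g.mean(0))
for i in range(4):
    d=g[(i+1)%4]-g[i];print(np.degrees(np.arctan2(d[1],d[0]))%90,np.hypot(*d[:2]))
c=ray("wrist",f([(48,258),(694,268),(362,577)]),25,s);print("stand",c.round(1),(c[0]+c[1])/2)
print("well",ray("wrist",f([(233,250),(516,255)]),25,s).round(1))
```

```text
[[ 556.  -106.1  100. ]
 [ 569.3  -93.2  100. ]
 [ 582.5 -106.5  100. ]
 [ 569.6 -119.6  100. ]] [ 569.37027325 -106.34849757  100.        ]
44.13088882062292 18.55749909558821
44.78642999859506 18.637174752536286
45.64515535981053 18.34354858990067
45.42992136942618 19.125614402954266
stand [[ 530.2 -135.1   25. ]
 [ 606.2  -75.7   25. ]
 [ 599.1 -145.8   25. ]] [ 568.20625443 -105.39463022   25.        ]
well [[ 550.9 -116.8   25. ]
 [ 584.2  -90.9   25. ]]
```

```bash
J="python3 -m jog"
$J '[[0,0,0.03,0,0,-0.105,0.06],[0,0.002,0.03,0,0,0,0.06],[0,0,0.03,0,0,0,0.06],[0,0,0.023,0,0,0,0.06],[0,0,0.01,0,0,0,0.06]]' 
$J '[[0,0,0,0,0,0,0.06],[0,0,0,0,0,0,0.01],[0,0,0,0,0,0,0.01],[0,0,0,0,0,0,0.01],[0,0,0,0,0,0,0.01]]' 60
$J '[[0,0,0,0,0,0,0.01],[0,0,0,0,0,0,0.01]]' 60
```

```text
time_s: 2.7
eef_pos: [567.6, -106.9, 77.8]
ee_rot: [-0.001, 0.381, 0.925, -0.0]
force: [0.2, -0.6, -0.0]
grip_width: 0.704
grip_force: 0.0
time_s: 3.2
eef_pos: [568.8, -107.4, 80.6]
ee_rot: [0.001, 0.382, 0.924, -0.0]
force: [0.1, 0.3, 6.3]
grip_width: 0.223
grip_force: 59.5
time_s: 3.4
eef_pos: [568.8, -107.4, 80.6]
ee_rot: [0.001, 0.382, 0.924, -0.0]
force: [-1.4, 0.7, 6.5]
grip_width: 0.225
grip_force: 59.5
```

```bash
J="python3 -m jog"
$J '[[0,0,-0.02,0,0,0,0.01],[0,0,-0.04,0,0,0,0.01],[0,0,-0.04,0,0,0,0.01],[-0.02,-0.04,-0.003,0,0,0,0.01],[-0.02,-0.04,0,0,0,0,0.01]]' 
$J '[[-0.02,-0.04,0,0,0,0,0.01],[-0.02,-0.04,0,0,0,0,0.01],[-0.02,-0.04,0,0,0,0,0.01],[-0.02,-0.04,0,0,0,0,0.01],[0,0,0,0,0,0,0.01]]' 
$J '[[0,0,0,0,0,0,0.01],[0,0,0,0,0,0,0.01]]'
python3 - <<'E'
from h import *;import cv2
s=sense();im=eyes.capture("wrist")[:,:,::-1];cv2.imwrite("pics/w2.png",im);np.save("w2.npy",s,allow_pickle=True)
print(s["joints"],s["eef_pos"],s["ee_rot"],s["force"],s["wrist_torque"])
p=proj("wrist",[(451.8,-330.7,63),(509.7,-275.5,63)],s);print(p)
t=[]
for u,v in p.round().astype(int):
    t.append(cv2.resize(cv2.copyMakeBorder(im,50,50,50,50,0)[v+50-30:v+50+30,u+50-40:u+50+40],None,fx=5,fy=5,interpolation=cv2.INTER_CUBIC))
cv2.imwrite("pics/crop3.png",np.vstack([np.hstack(t),np.pad(cv2.resize(im,(400,300)),((0,0),(0,400),(0,0)))]))
E
```

```text
time_s: 3.9
eef_pos: [540.2, -192.5, 184.1]
ee_rot: [0.002, 0.381, 0.925, -0.0]
force: [0.2, -0.5, -1.1]
grip_width: 0.221
grip_force: 58.8
time_s: 4.4
eef_pos: [481.3, -366.3, 182.1]
ee_rot: [0.0, 0.385, 0.923, -0.001]
force: [1.4, 0.6, -1.2]
grip_width: 0.221
grip_force: 59.0
time_s: 4.6
eef_pos: [483.8, -360.8, 182.3]
ee_rot: [-0.0, 0.382, 0.924, 0.0]
force: [-0.2, 1.2, -1.0]
grip_width: 0.225
grip_force: 59.0
[-8.34846073e-01  5.33461231e-01  1.33156336e+00  2.86292384e-04
  1.27695613e+00 -1.62184819e+00] [ 483.79007865 -360.81920814  182.3162444 ] [-1.16587248e-04  3.81980709e-01  9.24170267e-01  2.06944548e-04] [-0.19410134  1.23773067 -0.95601973] [ 0.04232373  0.01860544 -0.03268221]
[[315.25967714 174.16453642]
 [428.1475382  176.95397444]]
```

View pics/crop3.png

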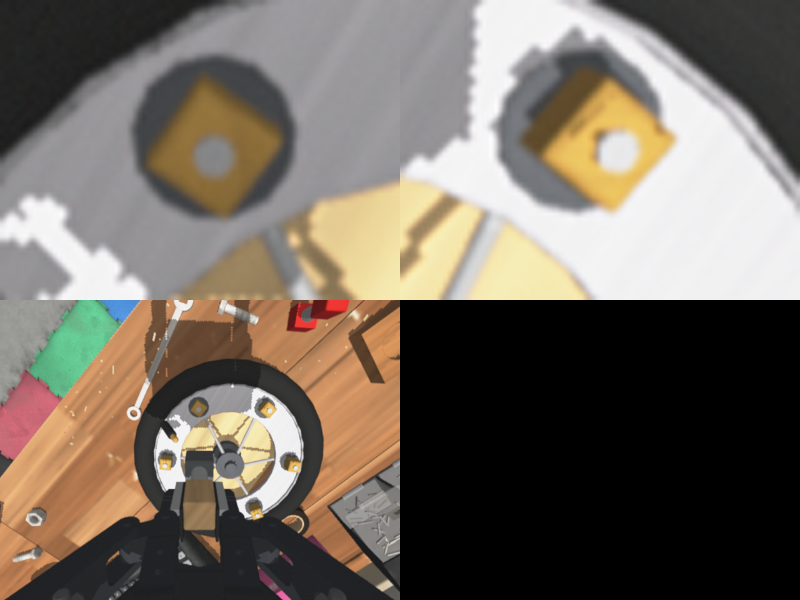

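Tile 1 shows nipple 1's head with its top-face corners at (147,163), (225,217) and (283,140), centre ~(215,155). Tile 2 shows nipple 2 with the edge from (613,212) to (675,138), centre ~(613,150). Key and gripper are below.

Run:
```python
from h import *
s=np.load("w2.npy",allow_pickle=True).item()
f=lambda a,o:(np.array(a,float)-2)/5+o
a=ray("wrist",f([(147,163),(225,217),(283,140),(215,155)],[275,144]),63,s)
b=ray("wrist",f([(613-400,212),(675-400,138),(214,150)],[388,147]),63,s)
for q,n in((a,3),(b,2)):
    print(q.round(1))
    for i in range(n-1):
        d=q[i+1]-q[i];print(np.degrees(np.arctan2(d[1],d[0]))%90,np.hypot(*d[:2]))
```

```text
[[ 447.2 -337.4   63. ]
 [ 460.4 -335.    63. ]
 [ 458.5 -321.5   63. ]
 [ 453.2 -329.7   63. ]]
10.178515826460988 13.467903712423096
8.280489747560466 13.646124568522204
[[ 517.4 -279.9   63. ]
 [ 515.4 -267.    63. ]
 [ 510.6 -274.2   63. ]]
8.897716112049778 13.066346966896027
```

```bash
J="python3 -m jog"
$J '[[0.043,-0.001,0,0,0,0,0.01],[0.001,0,0,0,0,0.125,0.01],[0,0,0,0,0,0.125,0.01],[0,0,0.01,0,0,0.125,0.01],[0,0,0.01,0,0,0.125,0.01]]' 
$J '[[0,0,0.01,0,0,0.125,0.01],[0,0,0.012,0,0,0,0.01],[0,0,0,0,0,0,0.01],[0,0,0,0,0,0,0.01]]'
cat > st.py <<'E'
from h import *;import sys
s=sense();q=s["ee_rot"];M=R.from_quat(np.r_[q[1:],q[0]]).as_matrix()
print("t%.1f"%s["time_s"],"pos",s["eef_pos"].round(2),"head %.2f"%np.degrees(np.arctan2(M[1,1],M[0,1])),"tilt",M[:2,2].round(4),"j6 %.2f"%s["joints"][5],"F",s["force"].round(1),"T",s["wrist_torque"].round(3))
if len(sys.argv)>1: d=np.array([float(a) for a in sys.argv[1:]])-s["eef_pos"][:2];print("tool dx,dy mm",(M[:2,:2].T@d).round(2))
E
python3 st.py 452.4 -330.3
```

```text
time_s: 5.15
eef_pos: [452.3, -330.3, 162.5]
ee_rot: [0.0, 0.6, 0.8, -0.0]
force: [-0.2, 0.1, -1.2]
grip_width: 0.226
grip_force: 59.0
time_s: 5.55
eef_pos: [451.9, -331.0, 140.5]
ee_rot: [0.0, 0.647, 0.763, 0.0]
force: [-0.4, -0.4, -0.8]
grip_width: 0.219
grip_force: 59.0
t5.5 pos [ 451.89 -331.04  140.47] head 9.40 tilt [ 0.0001 -0.    ] j6 -1.01 F [-0.4 -0.4 -0.8] T [-0.013 -0.023  0.078]
tool dx,dy mm [0.64 0.63]
```

```bash
J="python3 -m jog"
$J '[[0.0005,0.0005,0.004,0,0,0,0.01],[0,0,0.004,0,0,0,0.01],[0,0,0.003,0,0,0,0.01],[0,0,0.002,0,0,0,0.01],[0,0,0,0,0,0,0.01]]' 
python3 st.py 452.4 -330.3
```

```text
time_s: 6.05
eef_pos: [452.0, -330.7, 127.0]
ee_rot: [-0.0, 0.648, 0.762, 0.0]
force: [-0.0, 0.5, -0.8]
grip_width: 0.223
grip_force: 59.0
t6.0 pos [ 451.96 -330.7   126.99] head 9.23 tilt [-0.0004  0.0004] j6 -1.00 F [-0.   0.5 -0.8] T [ 0.058  0.025 -0.063]
tool dx,dy mm [0.32 0.49]
```

```bash
J="python3 -m jog"
$J '[[0,0,0.003,0,0,0,0.01],[0,0,0.003,0,0,0,0.01],[0,0,0.003,0,0,0,0.01],[0,0,0.002,0,0,0,0.01],[0,0,0,0,0,0,0.01]]' 
python3 st.py
```

```text
time_s: 6.55
eef_pos: [452.0, -330.6, 115.9]
ee_rot: [-0.0, 0.648, 0.762, 0.0]
force: [0.0, 0.0, -1.3]
grip_width: 0.227
grip_force: 59.0
t6.5 pos [ 451.97 -330.65  115.94] head 9.22 tilt [-0.0004  0.0004] j6 -1.00 F [ 0.   0.  -1.3] T [0.015 0.037 0.037]
```

```bash
J="python3 -m jog"
$J '[[0,0,0.001,0,0,0.05,0.01],[0,0,0,0,0,0,0.01]]' >/dev/null
python3 st.py
for i in 1 2 3; do
$J '[[0,0,0,0,0,0.05,0.01],[0,0,0,0,0,0,0.01]]' >/dev/null
python3 st.py; done
```

```text
t6.8 pos [ 452.08 -330.76  115.3 ] head 6.33 tilt [ 0. -0.] j6 -0.95 F [-0.2 -0.1 -1.5] T [-0.028 -0.006  0.017]
t7.0 pos [ 452.09 -330.81  115.4 ] head 3.53 tilt [ 0.0001 -0.0001] j6 -0.90 F [-0.2  0.4 -1.2] T [0.034 0.007 0.004]
t7.2 pos [ 452.1  -330.81  115.36] head 0.70 tilt [ 0.0001 -0.0001] j6 -0.85 F [ 0.2 -1.1 -1.7] T [ 0.031  0.032 -0.069]
t7.3 pos [ 452.   -330.93  115.36] head -2.14 tilt [-0.0001 -0.0004] j6 -0.80 F [-0.8 -0.9 -1.4] T [-0.195  0.166 -0.02 ]
```

```bash
J="python3 -m jog"
for i in 1 2 3 ; do
$J '[[0,0,0,0,0,0.05,0.01],[0,0,0,0,0,0,0.01]]' >/dev/null
python3 st.py; done
```

```text
t7.5 pos [ 451.98 -330.94  115.36] head -4.98 tilt [-0.0002 -0.0004] j6 -0.75 F [-0.5 -1.1 -0.9] T [-0.289  0.273  0.095]
t7.8 pos [ 451.95 -330.91  115.35] head -7.83 tilt [-0.0003 -0.0003] j6 -0.70 F [-2.  -1.  -0.4] T [-0.341  0.359  0.019]
t8.0 pos [ 451.94 -330.9   115.36] head -10.70 tilt [-0.0003 -0.0003] j6 -0.65 F [-2.6 -0.8 -0.4] T [-0.375  0.458  0.083]
```

```bash
J="python3 -m jog"
$J '[[0,0,0,0,0,0.14,0.01],[0,0,0,0,0,0.14,0.01],[0,0,0,0,0,0.14,0.01],[0,0,0,0,0,0.14,0.01],[0,0,0,0,0,0.14,0.01]]' >/dev/null
python3 st.py
$J '[[0,0,0,0,0,0.14,0.01],[0,0,0,0,0,0.14,0.01],[0,0,0,0,0,0.14,0.01],[0,0,0,0,0,0.14,0.01],[0,0,0,0,0,0.14,0.01]]' >/dev/null
$J '[[0,0,0,0,0,0.02,0.01],[0,0,0,0,0,0,0.01],[0,0,0,0,0,0,0.01]]' >/dev/null
python3 st.py
```

```text
t8.4 pos [ 451.65 -330.74  115.28] head -51.05 tilt [-0.0011  0.0003] j6 0.05 F [-3.4 -1.1  0.8] T [-0.242  0.785  0.187]
t9.2 pos [ 451.64 -330.45  115.13] head -91.94 tilt [-0.0013  0.001 ] j6 0.76 F [-4.9  1.3  0.3] T [0.19  1.144 0.1  ]
```

```bash
J="python3 -m jog"
$J '[[0,0,0,0,0,-0.08,0.01],[0,0,0,0,0,-0.08,0.01],[0,0,-0.01,0,0,0,0.01],[0,0,-0.015,0,0,0,0.01],[0,0,-0.02,0,0,0,0.01]]' >/dev/null
python3 st.py
$J '[[0,0,-0.022,0,0,0,0.01],[-0.025,0.005,0,0,0,0,0.01],[-0.025,0,0,0,0,0,0.01],[0,0,0,0,0,0,0.01],[0,0,0,0,0,0,0.01]]' >/dev/null
python3 - <<'E'
from h import *;import cv2
s=sense();im=eyes.capture("wrist")[:,:,::-1];cv2.imwrite("pics/w3.png",im);np.save("w3.npy",s,allow_pickle=True)
print(s["joints"],s["eef_pos"],s["force"])
p=proj("wrist",[(452.4,-330.3,63),(509.9,-275,63)],s).round().astype(int);print(p)
b=cv2.copyMakeBorder(im,50,50,50,50,0)
t=[cv2.resize(b[v+20:v+80,u+10:u+90],None,fx=5,fy=5,interpolation=cv2.INTER_CUBIC) for u,v in p]
cv2.imwrite("pics/crop4.png",np.vstack([np.hstack(t),np.pad(cv2.resize(im,(400,300)),((0,0),(0,400),(0,0)))]))
E
```

```text
t9.8 pos [ 452.42 -330.69  161.13] head -83.02 tilt [0.0009 0.0002] j6 0.61 F [-0.3 -0.5 -0.7] T [-0.021 -0.022 -0.021]
[-9.25222174e-01  3.73676327e-01  1.57360653e+00  7.44252459e-04
  1.19221233e+00  5.24164019e-01] [ 403.51532039 -342.12294487  183.20129825] [ 0.48691012 -0.06967575 -2.31243064]
[[310 168]
 [236  69]]
```

View pics/crop4.png

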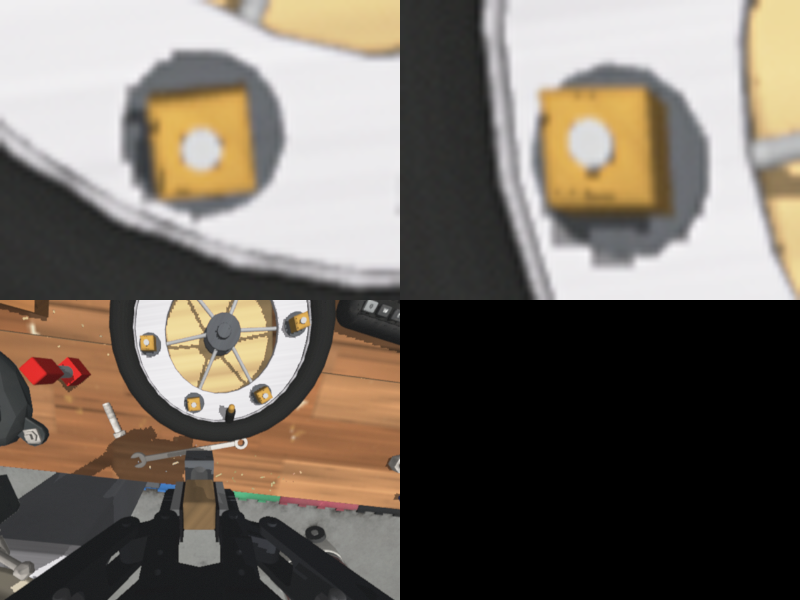

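Tile 1 shows nipple 1 with its lower edge from (163,200) to (257,187) and left edge up to (147,97). Tile 2 shows nipple 2 with its left edge from (541,90) to (543,210) and bottom edge to (657,208).

```bash
python3 - <<'E'
from h import *
s=np.load("w3.npy",allow_pickle=True).item()
f=lambda a,o:(np.array(a,float)-2)/5+o
a=ray("wrist",f([(147,97),(163,200),(257,187),(245,87),(202,149)],[270,138]),63,s)
b=ray("wrist",f([(141,90),(143,210),(257,208),(191,143)],[196,39]),63,s)
for q,n in((a,4),(b,3)):
    print(q.round(1))
    for i in range(n-1):
        d=q[i+1]-q[i];print(np.degrees(np.arctan2(d[1],d[0]))%90,np.hypot(*d[:2]))
E
python3 st.py 509.9 -275
```

```text
[[ 459.  -321.5   63. ]
 [ 445.  -325.3   63. ]
 [ 448.4 -338.3   63. ]
 [ 462.  -334.9   63. ]
 [ 452.8 -330.    63. ]]
14.925396300408892 14.505342454226561
14.730497943209457 13.494679200471731
13.893161545775365 13.993558626189998
[[ 516.  -267.1   63. ]
 [ 501.9 -267.9   63. ]
 [ 503.9 -282.7   63. ]
 [ 510.6 -273.8   63. ]]
3.1193753857951094 14.185105617565117
7.829879728226999 14.936247591316118
t10.3 pos [ 403.79 -341.98  182.98] head -83.02 tilt [ 0.0015 -0.001 ] j6 0.52 F [ 0.8 -0.  -1. ] T [-0.03  -0.002 -0.007]
tool dx,dy mm [113.46 -53.6 ]
```

Nipple 1 turned about 85°, which is within tolerance. The key leads the nipple by about 16°. On to nipple 2.

```bash
J="python3 -m jog"
$J '[[0.038,-0.018,0,0,0,0,0.01],[0.038,-0.018,0,0,0,0,0.01],[0.038,-0.018,0,0,0,0,0.01],[0,0,0,0,0,-0.141,0.01],[0,0,0,0,0,-0.141,0.01]]' >/dev/null
$J '[[0,0,0,0,0,-0.141,0.01],[0,0,0,0,0,-0.141,0.01],[0,0,0,0,0,-0.141,0.01],[0,0,0,0,0,-0.141,0.01],[0,0,0,0,0,-0.141,0.01]]' >/dev/null
$J '[[0,0,0,0,0,-0.141,0.01],[0,0,0,0,0,-0.141,0.01],[0,0,0,0,0,-0.141,0.01],[0,0,0,0,0,-0.141,0.01],[0,0,0,0,0,0,0.01]]' >/dev/null
python3 st.py 509.9 -275
$J '[[0,0,0.01,0,0,0,0.01],[0,0,0.02,0,0,0,0.01],[0,0,0.01,0,0,0,0.01],[0,0,0.002,0,0,0,0.01],[0,0,0,0,0,0,0.01]]' >/dev/null
python3 st.py 509.9 -275
```

```text
t11.8 pos [ 510.47 -273.93  182.34] head 5.96 tilt [ 0.0006 -0.    ] j6 -0.80 F [ 0.2  0.1 -0.7] T [-0.009  0.004 -0.015]
tool dx,dy mm [-1.   -0.68]
t12.3 pos [ 509.75 -274.34  140.23] head 5.79 tilt [-0.0001  0.0002] j6 -0.80 F [ 0.1  0.4 -0.5] T [-0.011  0.025  0.028]
tool dx,dy mm [-0.67  0.09]
```

```bash
J="python3 -m jog"
$J '[[-0.0007,0,0.004,0,0,0,0.01],[0,0,0.004,0,0,0,0.01],[0,0,0.003,0,0,0,0.01],[0,0,0.002,0,0,0,0.01],[0,0,0,0,0,0,0.01]]'  >/dev/null
python3 st.py 509.9 -275
$J '[[0,0,0.002,0,0,0,0.01],[0,0,0.002,0,0,0,0.01],[0,0,0,0,0,0,0.01]]'  >/dev/null
python3 st.py 509.9 -275
```

```text
t12.8 pos [ 509.62 -274.97  127.03] head 5.84 tilt [-0.0003  0.0003] j6 -0.80 F [-0.7  0.2 -1. ] T [-0.071 -0.028  0.011]
tool dx,dy mm [-0.05  0.27]
t13.1 pos [ 509.6  -274.97  123.03] head 5.84 tilt [-0.0004  0.0003] j6 -0.80 F [-0.9  0.4 -1. ] T [ 0.001 -0.034 -0.036]
tool dx,dy mm [-0.06  0.3 ]
```

```bash
J="python3 -m jog"
$J '[[0,0,0.003,0,0,0,0.01],[0,0,0.003,0,0,0,0.01],[0,0,0.0015,0,0,0,0.01],[0,0,0,0,0,0,0.01]]'  >/dev/null
python3 st.py
$J '[[0,0,0,0,0,0.144,0.01],[0,0,0,0,0,0.144,0.01],[0,0,0,0,0,0.144,0.01],[0,0,0,0,0,0,0.01]]' >/dev/null
python3 st.py
$J '[[0,0,0,0,0,0.144,0.01],[0,0,0,0,0,0.144,0.01],[0,0,0,0,0,0.144,0.01],[0,0,0,0,0,0.144,0.01],[0,0,0,0,0,0.144,0.01]]' >/dev/null
python3 st.py
```

```text
t13.5 pos [ 509.58 -274.96  115.44] head 5.84 tilt [-0.0005  0.0004] j6 -0.80 F [-0.6  0.7 -0.3] T [0.017 0.025 0.007]
t13.9 pos [ 509.35 -275.2   115.77] head -18.97 tilt [-0.001  -0.0002] j6 -0.37 F [-2.3 -0.1 -1.2] T [-0.192  0.611  0.039]
t14.4 pos [ 509.07 -274.99  115.71] head -60.23 tilt [-0.0019  0.0004] j6 0.35 F [-4.   0.2  0.1] T [-0.021  0.905  0.092]
```

```bash
J="python3 -m jog"
for i in 1 2 3; do
$J '[[0,0,0,0,0,0.144,0.01],[0,0,0,0,0,0.144,0.01],[0,0,0,0,0,0.144,0.01],[0,0,0,0,0,0.144,0.01],[0,0,0,0,0,0.144,0.01]]' >/dev/null
python3 st.py; done
$J '[[0,0,0,0,0,0,0.01],[0,0,0,0,0,0,0.01],[0,0,0,0,0,0,0.01]]' >/dev/null
python3 st.py
```

```text
t14.9 pos [ 509.02 -274.67  115.66] head -101.48 tilt [-0.0021  0.0012] j6 1.07 F [-4.2  1.1  0.7] T [0.257 0.948 0.153]
t15.4 pos [ 509.11 -274.32  115.6 ] head -142.73 tilt [-0.002   0.0019] j6 1.79 F [-3.3  2.4  0.2] T [0.608 0.733 0.126]
t15.9 pos [ 509.43 -274.14  115.66] head 176.01 tilt [-0.0012  0.0021] j6 2.51 F [-2.   3.7 -0.1] T [0.8   0.457 0.152]
t16.2 pos [ 509.48 -274.32  115.63] head 176.43 tilt [-0.0009  0.0017] j6 2.51 F [-3.4  4.1  1. ] T [1.107 0.501 0.047]
```

```bash
J="python3 -m jog"
$J '[[0,0,0,0,0,-0.08,0.01],[0,0,0,0,0,-0.08,0.01],[0,0,-0.01,0,0,0,0.01],[0,0,-0.015,0,0,0,0.01],[0,0,-0.02,0,0,0,0.01]]' >/dev/null
python3 st.py
$J '[[0,0,-0.022,0,0,0,0.01],[-0.025,0,0,0,0,0,0.01],[-0.02,0,0,0,0,0,0.01],[0,0,0,0,0,0,0.01],[0,0,0,0,0,0,0.01]]' >/dev/null
python3 - <<'E'
from h import *;import cv2
s=sense();im=eyes.capture("wrist")[:,:,::-1];cv2.imwrite("pics/w4.png",im);np.save("w4.npy",s,allow_pickle=True)
print(s["joints"],s["eef_pos"],s["force"])
p=proj("wrist",[(509.9,-275,63),(452.4,-330.3,63)],s).round().astype(int);print(p)
b=cv2.copyMakeBorder(im,50,50,50,50,cv2.BORDER_CONSTANT)
t=[cv2.resize(b[max(v,0)+20:v+80,u+10:u+90],(400,300),interpolation=cv2.INTER_CUBIC) for u,v in p]
cv2.imwrite("pics/crop5.png",np.vstack([np.hstack(t),np.pad(cv2.resize(im,(400,300)),((0,0),(0,400),(0,0)))]))
E
```

```text
t16.7 pos [ 509.77 -275.41  161.67] head -174.69 tilt [ 0.0002 -0.0007] j6 2.35 F [ 0.6 -0.8 -1.4] T [-0.011 -0.073 -0.013]
[-6.38471899e-01  4.30032474e-01  1.48887425e+00 -4.51729823e-04
  1.22055231e+00  2.41059782e+00] [ 505.96706716 -230.81278765  183.68290536] [-1.02351289 -0.10917439 -0.22600972]
[[321 174]
 [414  99]]
```

View pics/crop5.png

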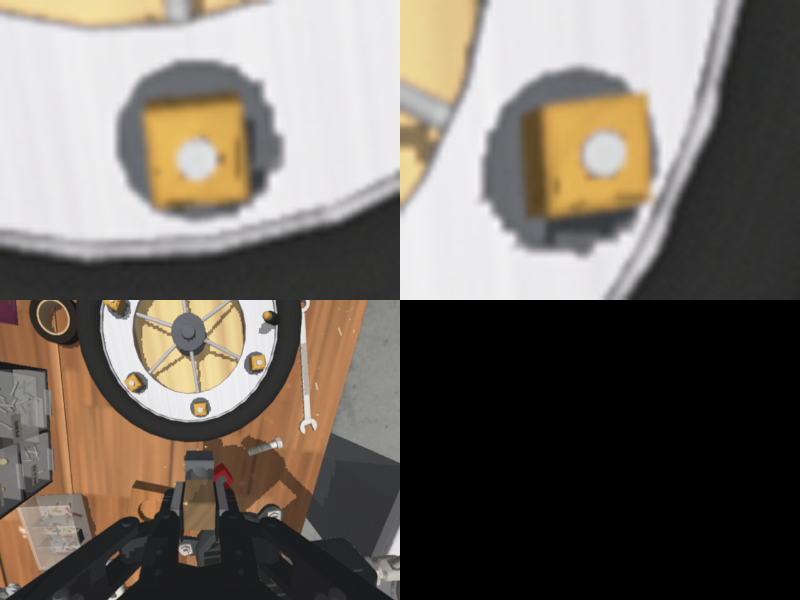

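Tile 1 shows nipple 2 with corners (144,105), (153,208), (248,203) and (240,97). Tile 2 shows nipple 1 with its right edge from (645,95) to (652,198) and bottom edge from (547,217) to (652,198).

```bash
python3 - <<'E'
from h import *
s=np.load("w4.npy",allow_pickle=True).item()
f=lambda a,o:(np.array(a,float)-2)/5+o
a=ray("wrist",f([(144,105),(153,208),(248,203),(240,97)],[281,144]),63,s)
b=ray("wrist",f([(245,95),(252,198),(147,215)],[374,69]),63,s)
for q,n in((a,4),(b,3)):
    for i in range(n-1):
        d=q[i+1]-q[i];print(np.degrees(np.arctan2(d[1],d[0]))%90,np.hypot(*d[:2]))
E
python3 st.py 568.8 -107.4
```

```text
9.864274734392339 14.634910132432468
8.31185863954903 13.646293408004537
10.159207281331021 15.031586547374065
14.716238207343721 12.947530592319016
14.048067971185585 14.087278792332857
t17.2 pos [ 505.88 -231.1   183.37] head -174.73 tilt [ 0.0011 -0.0012] j6 2.41 F [ 0.6  0.3 -1.2] T [0.034 0.105 0.002]
tool dx,dy mm [-117.4   -74.01]
```

```bash
J="python3 -m jog"
$J '[[-0.0295,-0.0185,0,0,0,0,0.01],[-0.0295,-0.0185,0,0,0,0,0.01],[-0.0295,-0.0185,0,0,0,0,0.01],[-0.0295,-0.0185,0,0,0,0,0.01],[0,0,0,0,0,-0.1385,0.01]]' >/dev/null
$J '[[0,0,0,0,0,-0.1385,0.01],[0,0,0,0,0,-0.1385,0.01],[0,0,0,0,0,-0.1385,0.01],[0,0,0,0,0,-0.1385,0.01],[0,0,0.02,0,0,0,0.01]]' >/dev/null
$J '[[0,0,0.03,0,0,0,0.01],[0,0,0.02,0,0,0,0.01],[0,0,0.01,0,0,0,0.01],[0,0,0,0,0,0,0.01],[0,0,0,0,0,0,0.01]]' >/dev/null
python3 st.py 568 -106.5
```

```text
t18.8 pos [ 569.11 -106.53  103.75] head -135.09 tilt [ 0.0015 -0.0007] j6 1.97 F [ 0.3  0.8 -0.8] T [-0.034  0.025  0.016]
tool dx,dy mm [-0.81  0.76]
```

```bash
J="python3 -m jog"
$J '[[-0.0008,0.0008,0.007,0,0,0,0.01],[0,0,0.006,0,0,0,0.01],[0,0,0.004,0,0,0,0.01],[0,0,0.002,0,0,0,0.01],[0,0,0,0,0,0,0.01]]' >/dev/null
python3 st.py 568 -106.5
$J '[[0,0,0.002,0,0,0,0.01],[0,0,0.001,0,0,0,0.01],[0,0,0,0,0,0,0.01]]' >/dev/null
python3 st.py 568 -106.5
```

```text
t19.2 pos [ 567.27 -105.9    83.52] head -135.07 tilt [-0.0005  0.0002] j6 1.97 F [ 0.8 -0.9 -1.1] T [0.005 0.021 0.044]
tool dx,dy mm [ 0.94 -0.09]
t19.6 pos [ 567.39 -105.97   80.77] head -135.08 tilt [ 0.0001 -0.    ] j6 1.97 F [-0.1  0.2 -1.6] T [-0.013 -0.076  0.034]
tool dx,dy mm [ 0.81 -0.06]
```

```bash
J="python3 -m jog"
for i in 1 2; do $J '[[0,0,0.001,0,0,0,0.01],[0,0,0,0,0,0,0.01]]' >/dev/null
python3 st.py; done
```

```text
t19.8 pos [ 567.55 -106.03   80.61] head -135.07 tilt [ 0.0006 -0.0003] j6 1.97 F [-1.3  0.7  4.9] T [0.154 0.429 0.032]
t19.9 pos [ 567.68 -106.07   80.56] head -135.06 tilt [ 0.0011 -0.0007] j6 1.97 F [-5.3  0.9 13.7] T [0.296 1.046 0.034]
```

```bash
J="python3 -m jog"
$J '[[0,0,-0.0015,0,0,0,0.01],[0,0,0,0,0,0,0.022],[0,0,0,0,0,0,0.03],[0,0,0,0,0,0,0.05],[0,0,0,0,0,0,0.06]]' 20
$J '[[0,0,0,0,0,0,0.06],[0,0,-0.01,0,0,0,0.06],[0,0,-0.03,0,0,0,0.06],[0,0,-0.04,0,0,0,0.06],[0,0,-0.04,0,0,0,0.06]]'
$J '[[0,0,0,0,0,0,0.06],[0,0,0,0,0,0,0.06],[0,0,0,0,0,0,0.06]]' >/dev/null
python3 - <<'E'
from h import *;import cv2
s=sense();im=eyes.capture("wrist")[:,:,::-1];np.save("w5.npy",s,allow_pickle=True)
p=proj("wrist",[(568,-106.5,60)],s).round().astype(int)[0];print(p,s["eef_pos"])
u,v=p;cv2.imwrite("pics/crop6.png",cv2.resize(im[v-60:v+60,u-75:u+75],None,fx=5,fy=5,interpolation=cv2.INTER_CUBIC))
E
```

```text
time_s: 20.45
eef_pos: [567.3, -106.0, 80.2]
ee_rot: [-0.0, 0.924, -0.383, -0.0]
force: [0.8, -0.7, -0.6]
grip_width: 0.681
grip_force: 0.0
time_s: 20.95
eef_pos: [567.1, -105.8, 202.4]
ee_rot: [-0.0, 0.924, -0.383, -0.0]
force: [0.4, -1.0, 0.8]
grip_width: 0.707
grip_force: 0.0
[319 225] [ 566.89277908 -105.77852504  199.43601403]
```

View pics/crop6.png

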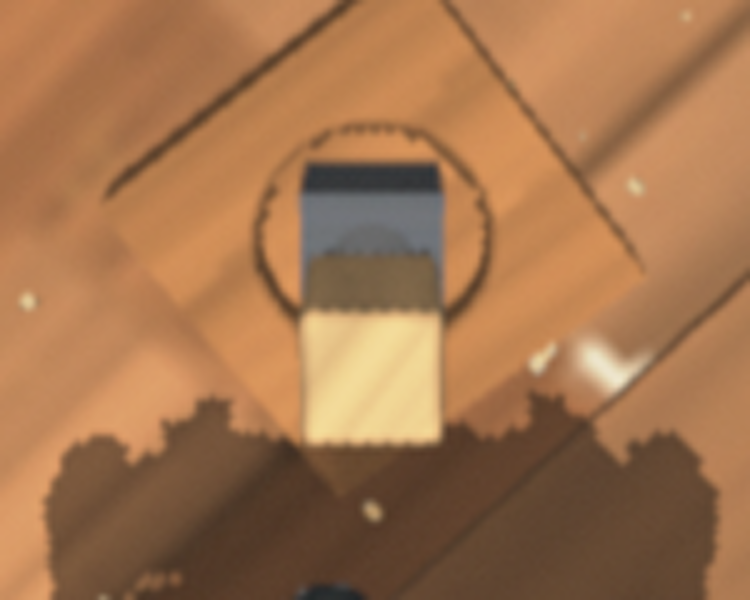

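The key stands upright and released inside the well: barrel at 303–442 across, well ring at 255–492, centred. The gripper is clear of it.

```bash
python3 -c "
from rig import finish_job;print(finish_job())"
```

```text
the job is handed in; nothing more can be done
None
```

The job is handed in: by camera measurement nipple 1 turned about 85° and nipple 2 about 179° clockwise, the key was never fitted to the other four, and the key stands released and upright in its well; the judge's verdict was not shown.

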